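# Swap the wrong lid on the sample pot for the right one and thread it home

### The arm

A 6-joint arm with a two-finger parallel gripper is mounted at the origin on a cart in front of the work surface, level with it; the furniture and walls round the work are solid. World frame = base frame: x ahead of the robot, y to its left, z up, the work surface at z = 0. Lengths are in m, angles in rad, forces in N, time in s.
With the tool pointing down it reaches from about 0.25 to 0.725 m from the base axis. Payload 9.7 kg.
Tool frame: the origin (TCP) lies midway between the tips of the shut fingers; the grasp point (between the pads) lies manip.grip_point_offset behind it (manip.grip_point_offset is the distance from the TCP to the grasp point, in m); z points along the fingers, y is the direction in which the jaws open and shut (so a half turn about z gives the same grasp; the last joint's range is limited). The gripper opens to 85 mm and grips with 20 to 120 N. Pads are 22 mm wide; open, the fingers measure 114 mm over their backs; the gripper's body (76 mm by 85 mm) begins 54 mm behind the grasp point. The pads swing forward as they close: fully open they stand 13 mm farther back than shut.
Start: joints at [1.146, 0.087, 0.176, 1.66, 0, 1.571], TCP at [0.227, 0.501, 0.231] pointing down, gripper open.
Joint ranges: [-3.13, 3.13], [-0.85, 1.81], [-1.15, 1.24], [-2.2, 2.28], [-1.44, 1.52], [-3.14, 3.14]. Speed limits (rad/s): [2.22, 2.22, 2.57, 3.14, 3.14, 3.14].

### API

Orientations are given as a unit quaternion [w, x, y, z].
In Python, from rig import sense, imaging, manip gives the robot as it stands. The module is installed in compiled form; this text tells all that it offers.
- The arm moves only by the tool apply_moves, never from a script. Its argument "moves" is one flat list of numbers, 7 for each row, row after row: the shift along the tool's x, y, z in cm, then the turn, a rotation vector about the tool's x, y, z in rad, then the closure, from 0 (fully open) to 1 (shut). A call has 1 to 5 rows; each row is the pose to reach, as a shift and turn from the pose commanded when the call began, along the tool's axes at that moment; what a row does not reach only later rows make up. A row lasts 1/10 s, in which the tool goes at most 50 mm and 8.59 degrees, less where a joint would pass 70% of its speed; a pose out of reach is approached as far as the arm can. A call with a gripper value outside its range is refused whole. The fingers move at their own pace and stop on an object; "squeeze" is the grip in N (left out, the last holds). Time passes only in rows, so rows that repeat a pose let the fingers close. It gives the time, the measured TCP pose, the force and the opening at its end, in the units of the state.
- sense(): the state, without advancing time (a new reading comes with each control period).
- imaging.capture(name): name is "scene" or "top" or "wrist"; returns the picture (480x640x3 uint8, blue, green, red); there is no depth.
- imaging.get_calibration(name): a dict with "intrinsics" (3x3 intrinsics, pixels), "eye" and "rotation" of the camera in the world. Camera axes: x right, y up, looking along -z (the intrinsics and any distortion apply to the point x, -y, -z); pixel columns grow to the right and rows downward; lengths in m; the calibration is good to about 2 mm. The wrist camera is an equidistant fisheye: a pixel r from the principal point sees the ray r / f radians off the axis. A picture is of the moment at which its call begins: read the wrist's pose just before it. get_calibration takes no time and is no camera call; for the wrist camera it gives the pose at the moment of the call.
- manip.job_done(): hands the job in, once; it reports no verdict.
The state is a dict: "time_s": time; "joint_pos": joint angles; "joint_velocities": joint speeds; "joint_efforts": joint torques, N m; "eef_pos": TCP position; "tcp_rot": TCP orientation; "wrist_force": force on the tool from outside, world axes, zero at the start; "moment": the same for the moment, N m; "opening": finger opening in m.
Only numpy, scipy, OpenCV 4.12 (cv2) and the standard library are available. Lean on these libraries where they do the work, as an engineer would, in place of code of your own. Each camera call takes 0.05 s, during which the arm holds its last target.

### The job

The small lid lying on the bolted-down sample pot is the wrong one: lift it off and set it down flat, knob up, on a free patch of the worktop. Then set the large lid level on the pot's neck so that it rests on top of the thread, turn it backward (anticlockwise from above) until it drops into the thread start, and only then turn it forward (clockwise) until it is fully home; let go. Leave everything else where it stands.

Things in the scene. Friction and masses are not known exactly. Their poses are not given: they have to be found in the camera images.
- pot: Aluminium sample pot fixed to the worktop by a square flange, 112 mm wide, 8 mm thick, with a bolt head in each corner and a short steel mark at the middle of its -x edge. Body 94 mm in diameter up to 75 mm, above it the open screw neck of 59 mm diameter, 104 mm high at the rim. Origin: underside centre of the flange; z up along the neck's axis.
- pot_rim (a point): Centre of the neck's rim, 104 mm above the pot's origin (same axes). The small lid lies on this rim at the start.
- pot_thread_top (a point): On the neck's axis, 98 mm above the pot's origin: highest level of the tops of three equal thread ridges (73 mm across, 3.5 mm thick). Each runs 86 deg clockwise (seen from above) from its start, falling 6 mm, to an upright rib that stops a lug above and below it. A lid resting on the ridges has its origin 92 to 98 mm above the pot's; it can turn clockwise only against the ribs.
- pot_thread_start (a point): Nominal middle of one of three gaps, 34 deg wide, between the ridges (the others at +-120 deg): towards the pot's -x, 33 mm off the axis. The neck is fitted up to 0.3 rad off either way, which is not reported: feel or see it. A lid on the ridges turned anticlockwise climbs slightly, then its lugs drop about 8 mm into the gaps: lid origin then 89.6 mm above the pot's.
- pot_thread_end (a point): On the neck's axis, 84 mm above the pot's origin: height of the large lid's origin when fully home. From the gaps, turned clockwise, the lugs run under the ridges and the lid sinks 5.5 mm (4 mm per rad) until the ribs stop it, 82 to 104 deg on.
- large_lid: The right lid: aluminium, 86 mm in diameter, 27 mm high without knob, open below (77 mm inside, 22 mm deep), 180 to 280 g. Origin: centre of the lower edge, z up, x along the knob. Lies knob up on the worktop, left or right of the pot. About 2 mm of sideways play on the neck; it sinks by its own weight while its knob is held loosely.
- large_lid_knob (a point): Centre of the black bar knob on the large lid, 40 mm above the lid's origin: 60 mm long along the lid's x, 18 mm wide (y), from 27 to 53 mm above the lid's origin.
- large_lid_lug (a point): One of three lugs inside the large lid's lower edge, on the lid's +x side (the others 120 deg to either side): 7 mm wide, 3 mm thick, reaching in to 32 mm from the axis.
- small_lid: The wrong lid, same make: 64 mm in diameter, 20 mm high without knob, flat and closed below, 120 g. Origin: centre of the lower edge, z up, x along the knob. It lies loose on the rim of the pot's neck at the start, knob up.
- small_lid_knob (a point): Centre of the small lid's black bar knob, 33 mm above the lid's origin: 48 mm long along the lid's x, 18 mm wide, from 20 to 46 mm above the lid's origin.
- tape: bystander: roll of tape lying flat, 66 mm diameter, 18 mm high; stands in the place (left or right) that the large lid does not; origin underside centre
- ethanol: bystander: tall white bottle, 67 mm diameter, 184 mm high; origin underside centre
- wash_bottle: bystander: wash bottle with a bent spout, 65x95 mm, 199 mm high; origin under its centre (its round body is centred 15 mm from there along its y)
- dropper: bystander: small white dropper bottle, 29 mm diameter, 60 mm high; origin underside centre
- timer: bystander: flat white timer, 62x68 mm, 18 mm high; origin underside centre
- canister_0: bystander: clear canister, 41 mm diameter, 67 mm high; origin underside centre
- canister_1: bystander: black canister, 41 mm diameter, 67 mm high; origin underside centre
- filter_cube: fixed bystander: black cube, 38x40x35 mm; origin underside centre
- coverslips: fixed bystander: small clear box, 30x34x17 mm; origin underside centre
- screwdriver: fixed bystander: screwdriver lying down, 138 mm long, 18 mm high; origin under its middle
Not all that is in view belongs to the job. Leave any red look-alike of the large_lid alone. Leave any green look-alike of the small_lid alone.

How it is judged:
By the outcome, as a careful person would: the job done as asked, in the order asked, and still so for the second after the job is handed in, with the robot touching nothing.
It also fails if it takes over 61 s, if anything falls off the work surface, if the arm or the gripper's body presses on something with over 40 N, if the wrist force passes 120 N, or if a joint passes its speed limit or range.

## Working session

There is one attempt and no reset: what is moved stays moved. The work goes in short steps, Python scripts to look and compute and a tool call to move; the robot and the scene stay as the last step left them, time stands still between calls to the robot, and variables do not carry over. Pictures are saved under pics/ and viewed, and the job is handed in when it is done.

Besides the shell and the picture viewer there is one more tool, called after ">>>" by a JSON object that holds its "op" and its "data". apply_moves: Moves the arm, as the interface text tells. Its arguments: {"type":"object","properties":{"moves":{"type":"array"},"squeeze":{"type":"number"}},"required":["moves"]}

```bash
mkdir -p pics; python3 - <<'E'
from rig import sense, imaging, manip
import cv2
print(sense()); print(manip.grip_point_offset)
for n in ("scene","top","wrist"):
    c=imaging.get_calibration(n); print(n,c)
    cv2.imwrite(f"pics/{n}0.png",imaging.capture(n))
E
```

```text
{'time_s': 0.0, 'joint_pos': array([ 1.14596921e+00,  8.74824736e-02,  1.75133536e-01,  1.65979847e+00,
       -3.35198007e-05,  1.57080488e+00]), 'joint_velocities': array([-3.40758061e-04, -1.51113058e-03,  4.90675837e-04, -7.17579193e-04,
       -7.97442871e-05,  7.88338475e-04]), 'joint_efforts': array([ 9.80627337e-04, -5.20386457e+01,  4.64806330e+01,  1.60690286e-02,
        6.04610045e-05, -3.25251710e-05]), 'eef_pos': array([0.22660483, 0.5008995 , 0.23057045]), 'tcp_rot': array([-1.26030880e-04,  2.10823943e-01,  9.77523815e-01, -6.63889713e-04]), 'wrist_force': array([-0.19298084,  0.80559497,  0.52197061]), 'moment': array([-0.00673282,  0.02443342,  0.00925417]), 'opening': 0.08562895683181977}
0.0187
scene {'intrinsics': array([[477.42093642,   0.        , 320.10854523],
       [  0.        , 477.42093642, 235.75992816],
       [  0.        ,   0.        ,   1.        ]]), 'eye': array([-0.24159381, -0.71955615,  0.59441606]), 'rotation': array([ 0.77641858,  0.49156052, -0.21737787, -0.3290734 ])}
top {'intrinsics': array([[528.42095409,   0.        , 321.24369223],
       [  0.        , 528.42095409, 236.29541371],
       [  0.        ,   0.        ,   1.        ]]), 'eye': array([ 0.29482998, -0.02135244,  1.45012612]), 'rotation': array([ 0.7141089 ,  0.05918353, -0.05800113, -0.6951127 ])}
wrist {'intrinsics': array([[371.64829954,   0.        , 323.17599397],
       [  0.        , 371.64829954, 241.75045335],
       [  0.        ,   0.        ,   1.        ]]), 'eye': array([0.16081141, 0.53063061, 0.37399232]), 'rotation': array([ 0.83126586, -0.12036966, -0.07703395,  0.53719082])}
```

View pics/scene0.png

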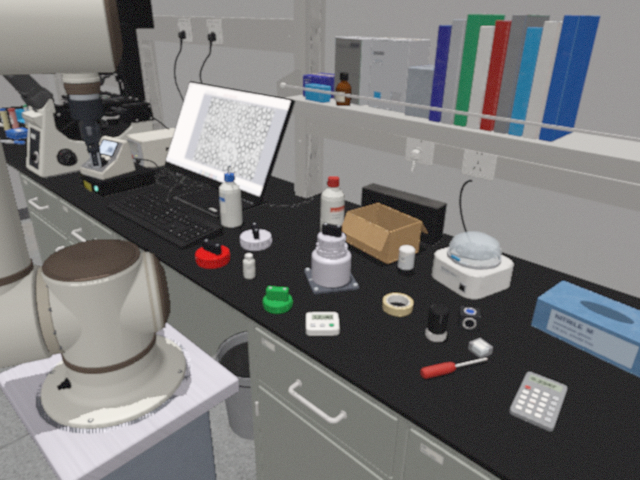

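View pics/top0.png

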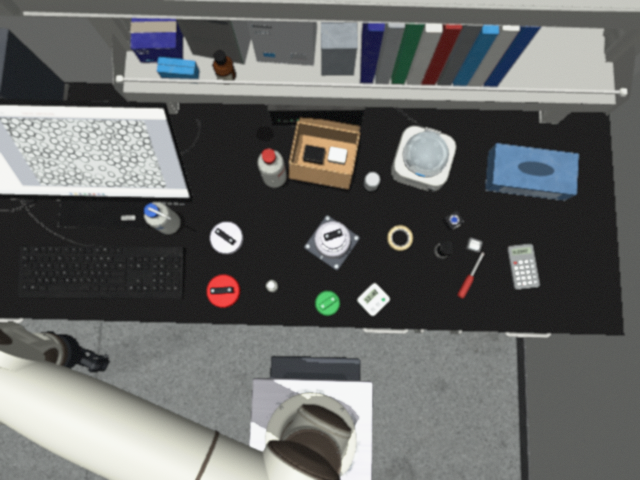

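View pics/wrist0.png

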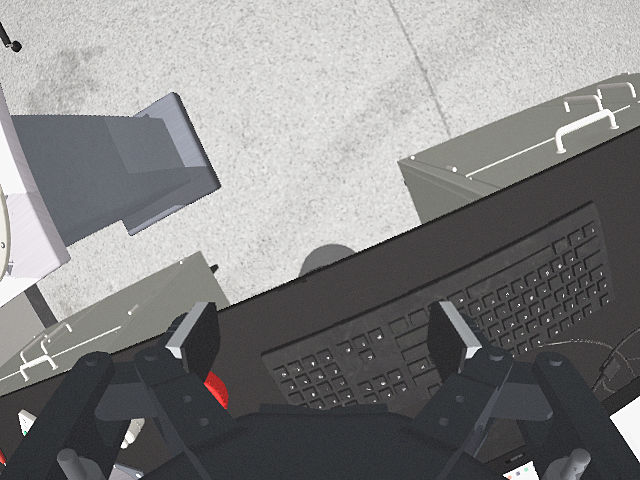

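The top view shows the large (silver) lid at about (226,237), the pot with the small lid at (332,240), and the tape at (400,238). The red look-alike is at (223,291) and the green one at (328,302). Next I measure their positions.

```bash
cat > h.py <<'E'
import numpy as np, cv2
from scipy.spatial.transform import Rotation as R
from rig import sense, imaging, manip
def rot(q): return R.from_quat([q[1],q[2],q[3],q[0]])
def ray(c,u,v,fish=False):
    K=c['intrinsics']; x=(u-K[0,2])/K[0,0]; y=(v-K[1,2])/K[1,1]
    if fish:
        r=np.hypot(x,y); s=np.sin(r)/r if r>1e-9 else 1
        d=np.array([x*s,-y*s,-np.cos(r)])
    else: d=np.array([x,-y,-1.])
    return np.array(c['eye']), rot(c['rotation']).apply(d)
def plane(c,u,v,z,fish=False):
    o,d=ray(c,u,v,fish); return o+d*(z-o[2])/d[2]
def proj(c,p,fish=False):
    K=c['intrinsics']; q=rot(c['rotation']).inv().apply(np.array(p)-c['eye']); q=np.array([q[0],-q[1],-q[2]])
    if fish:
        r=np.hypot(q[0],q[1]); th=np.arctan2(r,q[2]); return K[0,2]+K[0,0]*th*q[0]/r, K[1,2]+K[1,1]*th*q[1]/r
    return K[0,2]+K[0,0]*q[0]/q[2],K[1,2]+K[1,1]*q[1]/q[2]
E
python3 - <<'E'
from h import *
im=cv2.imread('pics/top0.png'); c=imaging.get_calibration('top')
cv2.imwrite('pics/topz.png',cv2.resize(im[200:320,195:395],None,fx=4,fy=4,interpolation=cv2.INTER_CUBIC))
s=cv2.imread('pics/scene0.png')
cv2.imwrite('pics/scz.png',cv2.resize(s[220:340,190:370],None,fx=4.4,fy=4.4,interpolation=cv2.INTER_CUBIC))
for n,u,v,z in [('lid',226,237,.027),('pot',332,239,.12),('flange',332,242,.008)]: print(n,plane(c,u,v,z))
E
```

```text
lid [0.52411412 0.24411112 0.027     ]
pot [ 0.51126455 -0.04371053  0.12      ]
flange [ 0.52109648 -0.04579082  0.008     ]
```

View pics/topz.png

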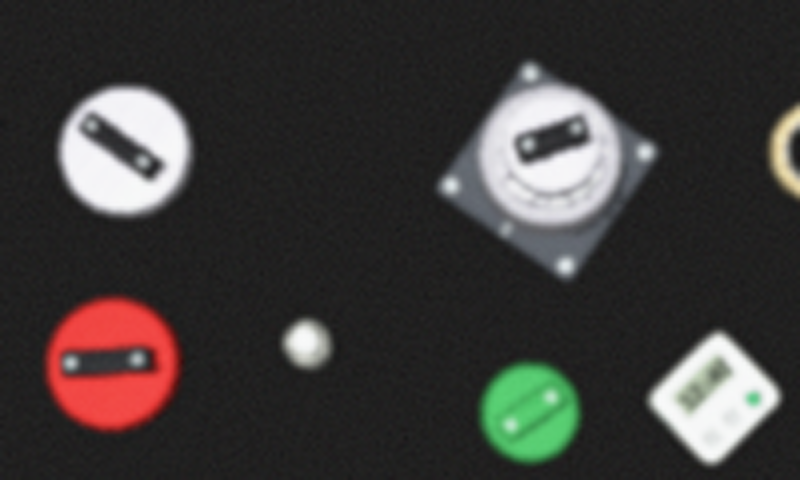

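View pics/scz.png

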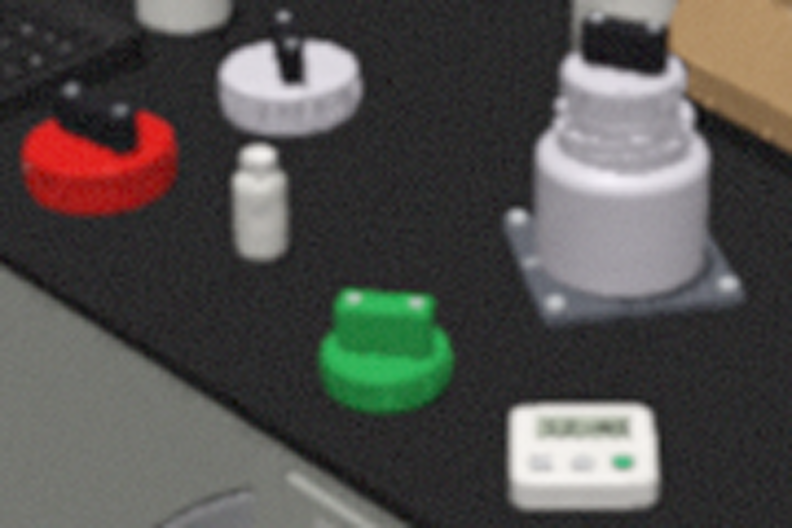

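```bash
python3 - <<'E'
from h import *
im=cv2.imread('pics/top0.png'); c=imaging.get_calibration('top')
def Z(U,V): return (U+.5)/4-.5+195,(V+.5)/4-.5+200
P=lambda U,V,z: plane(c,*Z(U,V),z)
b=np.array([P(*q,.012) for q in [(529,73),(646,151),(565,266),(451,185)]]); print('bolts',b,b.mean(0)); 
m=P(507,229,.008); print('mark',m, 'dir', np.degrees(np.arctan2(*(m-b.mean(0))[1::-1])))
for e in range(4): d=b[(e+1)%4]-b[e]; print('edge',np.linalg.norm(d),np.degrees(np.arctan2(d[1],d[0])))
for n,a,bb,z in [('small',(528,146),(577,128),.150),('large',(91,126),(144,161),.053)]:
    p,q=P(*a,z),P(*bb,z); d=q-p; print(n,(p+q)/2,np.linalg.norm(d),np.degrees(np.arctan2(d[1],d[0])))
    # dark bar
# silver lid contour
hsv=cv2.cvtColor(im,cv2.COLOR_BGR2HSV)
m=((hsv[...,2]>110)&(hsv[...,1]<60)).astype(np.uint8)[200:275,195:270]
m=cv2.morphologyEx(m,cv2.MORPH_CLOSE,np.ones((9,9)))
cs,_=cv2.findContours(m,cv2.RETR_EXTERNAL,cv2.CHAIN_APPROX_NONE); k=max(cs,key=cv2.contourArea); (x,y),r=cv2.minEnclosingCircle(k);print(x+195,y+200,r,plane(c,x+195,y+200,.027))
w=cv2.imread('pics/top0.png')
for n,u,v,z in [('red',223,291,.027),('green',328,303,.02),('timer',374,299,.018),('tape',400,238,.018),('dropper',272,286,.06),('can0',372,181,.067),('can1',443,250,.067),('eth',268,158,.18),('wash',155,212,.19),('box',296,180,.03),('kbd',183,270,.01),('edge',300,322,0)]: print(n,plane(c,u,v,z))
E
```

```text
bolts [[ 0.58783946 -0.02990684  0.012     ]
 [ 0.53517492 -0.11194697  0.012     ]
 [ 0.45402595 -0.05788393  0.012     ]
 [ 0.50785367  0.02174382  0.012     ]] [ 0.5212235  -0.04449848  0.012     ]
mark [ 0.47893023 -0.01756552  0.008     ] dir 147.51042987756315
edge 0.09748916514502866 -122.69788119053547
edge 0.0975088046479695 146.32766580930627
edge 0.09611453078138958 55.94162170934693
edge 0.09521300848615709 -32.85227196109339
small [ 0.51939663 -0.04478374  0.15      ] 0.03267880618930957 -68.0357252791922
large [0.52386824 0.2448775  0.053     ] 0.04335491103497082 -121.73713504633726
225.83234405517578 237.20919799804688 16.389482498168945 [0.52352359 0.24453574 0.027     ]
red [0.3771544  0.24383429 0.027     ]
green [ 0.35305978 -0.03874877  0.02      ]
timer [ 0.36717808 -0.16241278  0.018     ]
tape [ 0.53568634 -0.23206835  0.018     ]
dropper [0.39178146 0.10983219 0.06      ]
can0 [ 0.68149009 -0.14888179  0.067     ]
can1 [ 0.49836664 -0.33854062  0.067     ]
eth [0.7021862  0.12200355 0.18      ]
wash [0.55485078 0.3900959  0.19      ]
box [0.68899034 0.05852216 0.03      ]
kbd [0.4323387  0.35959403 0.01      ]
edge [0.30074269 0.03556129 0.        ]
```

```bash
cat >> h.py <<'E'
def plan(pos,yaw=None):
    """shift (cm) & rotvec about tool z for TCP target, yaw = world yaw of tool y (deg), tool straight down"""
    s=sense(); Rt=rot(s['tcp_rot']); y=Rt.as_matrix()[:,1]; cur=np.degrees(np.arctan2(y[1],y[0]))
    d=Rt.inv().apply(np.array(pos)-s['eef_pos'])*100
    yw=np.radians(cur if yaw is None else yaw)
    T=np.array([[-np.sin(yw),np.cos(yw),0],[np.cos(yw),np.sin(yw),0],[0,0,-1]]).T
    T=np.column_stack([[-np.sin(yw),np.cos(yw),0],[np.cos(yw),np.sin(yw),0],[0,0,-1]])
    rv=(Rt.inv()*R.from_matrix(T)).as_rotvec()
    print('t',round(s['time_s'],2),'pos',s['eef_pos'].round(4),'yaw',round(cur,2),'op',round(s['opening'],4),'F',s['wrist_force'].round(2),'j',np.degrees(s['joint_pos']).round(0))
    print('shift cm',d.round(2),'rotvec',rv.round(3))
E
python3 -c "
from h import *
plan((.5204,-.0446,.20),202)
c=imaging.get_calibration('wrist');s=sense();print(rot(s['tcp_rot']).inv().apply(c['eye']-s['eef_pos']),(rot(s['tcp_rot']).inv()*rot(c['rotation'])).as_matrix().round(3))"
```

```text
t 0.15 pos [0.2266 0.501  0.2307] yaw 65.66 op 0.0855 F [ 0.35 -0.53  0.45] j [66.  5. 10. 95. -0. 90.]
shift cm [-49.25 -37.6    3.11] rotvec [-1.00e-03 -1.00e-03 -2.38e+00]
[ 0.07218371 -0.00023151 -0.1433577 ] [[ 0.001  0.959  0.283]
 [ 1.    -0.001 -0.   ]
 [ 0.     0.283 -0.959]]
```

>>> {"op": "apply_moves", "data": {"moves": [-49.2, -37.6, 0, 0, 0, -2.38, 0.3, -49.2, -37.6, 0, 0, 0, -2.38, 0.3, -49.2, -37.6, 0, 0, 0, -2.38, 0.3, -49.2, -37.6, 0, 0, 0, -2.38, 0.3, -49.2, -37.6, 0, 0, 0, -2.38, 0.3], "squeeze": 40}}

```text
time_s: 0.65
eef_pos: [0.336, 0.2988, 0.2313]
tcp_rot: [0.0, -0.132, 0.991, -0.0]
wrist_force: [0.0, 0.2, 0.1]
opening: 0.06
```

```bash
python3 -c "
from h import *
plan((.5204,-.0446,.23),202)"
```

```text
t 0.65 pos [0.336  0.2988 0.2313] yaw 105.17 op 0.06 F [0.04 0.23 0.13] j [42. -9. -3. 95. -0. 26.]
shift cm [ -8.81 -37.97   0.13] rotvec [-0.    0.   -1.69]
```

>>> {"op": "apply_moves", "data": {"moves": [-8.8, -38, 0, 0, 0, -1.6, 0.3, -8.8, -38, 0, 0, 0, -1.6, 0.3, -8.8, -38, 0, 0, 0, -1.6, 0.3, -8.8, -38, 0, 0, 0, -1.6, 0.3, -8.8, -38, 0, 0, 0, -1.6, 0.3]}}

```text
time_s: 1.15
eef_pos: [0.4354, 0.1141, 0.2314]
tcp_rot: [0.0, -0.432, 0.902, 0.0]
wrist_force: [0.5, 0.3, 0.0]
opening: 0.0597
```

```bash
python3 -c "
from h import *
plan((.5204,-.0446,.23),202)"
```

```text
t 1.15 pos [0.4354 0.1141 0.2314] yaw 141.19 op 0.0597 F [0.51 0.26 0.03] j [ 15.  -9.  -3.  95.   0. -37.]
shift cm [  7.04 -16.57   0.14] rotvec [-0.     0.    -1.061]
```

>>> {"op": "apply_moves", "data": {"moves": [7, -16.6, 0, 0, 0, -1.06, 0.3, 7, -16.6, 0, 0, 0, -1.06, 0.3, 7, -16.6, 0, 0, 0, -1.06, 0.3, 7, -16.6, 0, 0, 0, -1.06, 0.3, 7, -16.6, 0, 0, 0, -1.06, 0.3]}}

```text
time_s: 1.65
eef_pos: [0.5209, -0.0472, 0.2302]
tcp_rot: [0.001, 0.711, -0.704, -0.0]
wrist_force: [-0.6, 0.7, -0.0]
opening: 0.0598
```

```bash
python3 -c "
from h import *
plan((.5204,-.0446,.20),202)"
```

```text
t 1.65 pos [ 0.5209 -0.0472  0.2302] yaw -179.44 op 0.0598 F [-0.61  0.72 -0.03] j [ -5.   1.   6.  95.  -0. -96.]
shift cm [-0.27  0.04  3.02] rotvec [ 0.001 -0.001 -0.374]
```

>>> {"op": "apply_moves", "data": {"moves": [-0.25, 0, 3, 0, 0, -0.374, 0.3, -0.25, 0, 3, 0, 0, -0.374, 0.3, -0.25, 0, 3, 0, 0, -0.374, 0.3, -0.25, 0, 3, 0, 0, -0.374, 0.3]}}

```text
time_s: 2.05
eef_pos: [0.5194, -0.0409, 0.2011]
tcp_rot: [0.0, 0.829, -0.56, -0.0]
wrist_force: [0.9, -0.4, -0.6]
opening: 0.0596
```

```bash
python3 -c "
from h import *
plan((.5204,-.0446,.127),202)
c=imaging.get_calibration('wrist')
im=imaging.capture('wrist'); 
u,v=proj(c,(.5204,-.0446,.15),True); print(u,v)
for p in [(.5204,-.0446,.15)]: pass
cv2.imwrite('pics/w1.png',im)"
```

```text
t 2.05 pos [ 0.5194 -0.0409  0.2011] yaw -158.06 op 0.0596 F [ 0.86 -0.44 -0.59] j [  -4.    1.    2.   92.   -0. -116.]
shift cm [0.39 0.04 7.41] rotvec [ 0.001  0.    -0.001]
323.20922384985886 260.303490873302
```

View pics/w1.png

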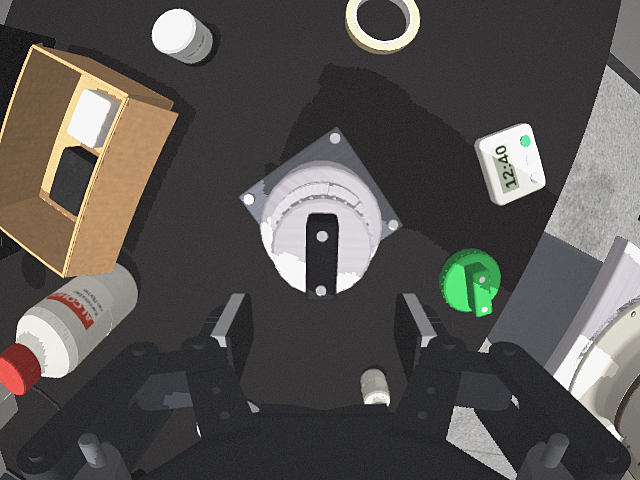

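```bash
python3 -c "
from h import *
c=imaging.get_calibration('wrist')
a=plane(c,322,237,.15,True);b=plane(c,320.7,291,.15,True);print(a,b,(a+b)/2,np.linalg.norm(a-b),np.degrees(np.arctan2(*(b-a)[1::-1])))
bl=np.array([plane(c,u,v,.012,True) for u,v in [(335,139),(393,225),(249,199)]]);print(bl,(bl[1]+bl[2])/2)
plan(((a+b)/2)*[1,1,0]+[0,0,.127],202)"
```

```text
[ 0.52608797 -0.05670468  0.15      ] [ 0.51488389 -0.02668314  0.15      ] [ 0.52048593 -0.04169391  0.15      ] 0.03204409871071013 110.46564253964152
[[ 0.53488459 -0.10849866  0.012     ]
 [ 0.45498775 -0.05606702  0.012     ]
 [ 0.58778262 -0.0293639   0.012     ]] [ 0.52138519 -0.04271546  0.012     ]
t 2.1 pos [ 0.5195 -0.0408  0.2013] yaw -158.22 op 0.0601 F [-0.28  1.16 -0.22] j [  -4.    1.    2.   92.    0. -116.]
shift cm [ 0.12 -0.06  7.43] rotvec [ 0.     0.    -0.004]
```

>>> {"op": "apply_moves", "data": {"moves": [0.2, -0.05, 4, 0, 0, 0, 0.3, 0.2, -0.05, 7.4, 0, 0, 0, 0.3, 0.2, -0.05, 7.4, 0, 0, 0, 0.3, 0.2, -0.05, 7.4, 0, 0, 0, 0.9, 0.2, -0.05, 7.4, 0, 0, 0, 0.9]}}

```text
time_s: 2.6
eef_pos: [0.5217, -0.0425, 0.1297]
tcp_rot: [-0.001, 0.828, -0.56, 0.001]
wrist_force: [0.4, -0.0, -0.5]
opening: 0.0315
```

>>> {"op": "apply_moves", "data": {"moves": [0, 0, 0, 0, 0, 0, 0.95, 0, 0, 0, 0, 0, 0, 0.95, 0, 0, 0, 0, 0, 0, 0.95]}}

```text
time_s: 2.9
eef_pos: [0.5219, -0.0425, 0.1297]
tcp_rot: [-0.001, 0.828, -0.56, 0.002]
wrist_force: [-0.0, 0.9, 6.6]
opening: 0.0175
```

```bash
python3 -c "
from h import *
plan((.52,.11,.25),148)"
```

```text
t 2.9 pos [ 0.5219 -0.0425  0.1297] yaw -158.12 op 0.0175 F [-0.01  0.86  6.64] j [  -5.    0.   -6.   83.    0. -117.]
shift cm [-14.21  -5.55 -12.03] rotvec [-0.004  0.     0.94 ]
```

>>> {"op": "apply_moves", "data": {"moves": [0, 0, -4, 0, 0, 0, 0.95, 0, 0, -7, 0, 0, 0, 0.95, -7, -2.7, -7, 0, 0, 0.3, 0.95, -14.2, -5.5, -7, 0, 0, 0.9, 0.95, -14.2, -5.5, -7, 0, 0, 0.94, 0.95]}}

```text
time_s: 3.4
eef_pos: [0.5197, 0.0932, 0.1987]
tcp_rot: [0.001, -0.697, 0.717, -0.001]
wrist_force: [1.7, 0.6, -1.2]
opening: 0.0172
```

>>> {"op": "apply_moves", "data": {"moves": [0, 0, 0, 0, 0, 0.4, 0.95, 0, 0, 0, 0, 0, 0.4, 0.95, 0, 0, 0, 0, 0, 0.4, 0.95, 0, 0, 0, 0, 0, 0.4, 0.95]}}

```text
time_s: 3.8
eef_pos: [0.5196, 0.0921, 0.1982]
tcp_rot: [0.0, -0.543, 0.84, -0.0]
wrist_force: [0.3, 0.3, -0.7]
opening: 0.0174
```

```bash
python3 -c "
from h import *
plan((.52,.11,.029),148)
cv2.imwrite('pics/w2.png',imaging.capture('wrist'));cv2.imwrite('pics/s2.png',imaging.capture('scene'))"
```

```text
t 3.8 pos [0.5196 0.0921 0.1982] yaw 155.8 op 0.0174 F [ 0.29  0.33 -0.68] j [ 10.   1.   3.  91.   0. -56.]
shift cm [-1.64  0.71 16.92] rotvec [-0.001  0.001  0.136]
```

View pics/w2.png

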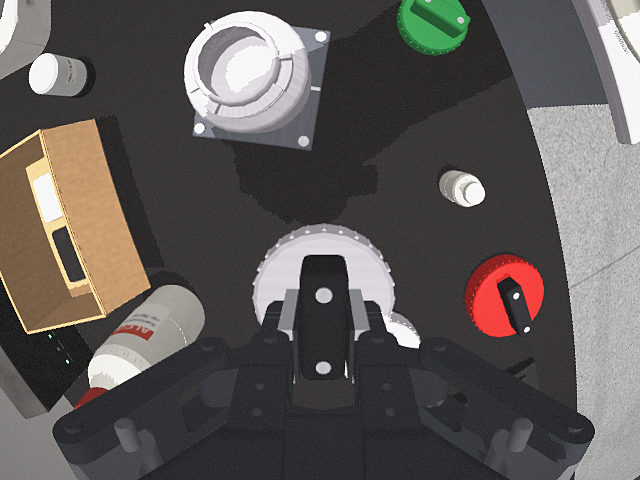

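View pics/s2.png

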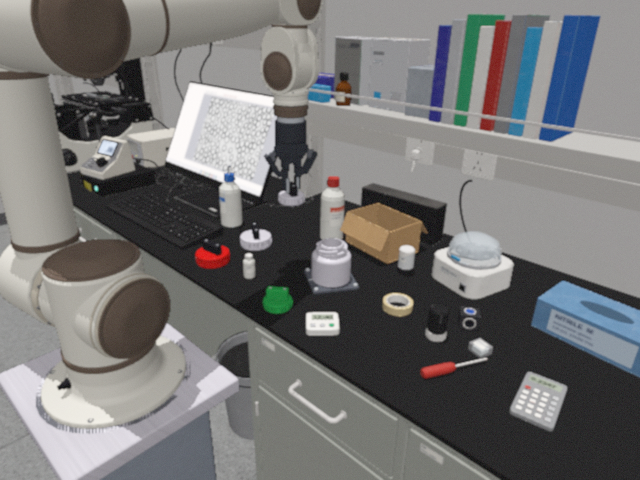

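>>> {"op": "apply_moves", "data": {"moves": [-1.2, 0.5, 5, 0, 0, 0, 0.95, -1.2, 0.5, 10, 0, 0, 0, 0.95, -1.2, 0.5, 14, 0, 0, 0, 0.95, -1.2, 0.5, 16, 0, 0, 0, 0.95, -1.2, 0.5, 16.6, 0, 0, 0, 0.95]}}

```text
time_s: 4.4
eef_pos: [0.5182, 0.1045, 0.0289]
tcp_rot: [-0.002, -0.545, 0.839, 0.001]
wrist_force: [0.5, 0.6, -0.3]
opening: 0.0172
```

>>> {"op": "apply_moves", "data": {"moves": [0, 0, 0.1, 0, 0, 0, 0.95, 0, 0, 0.2, 0, 0, 0, 0.95, 0, 0, 0.2, 0, 0, 0, 0.95]}}

```text
time_s: 4.7
eef_pos: [0.5208, 0.105, 0.031]
tcp_rot: [0.001, -0.544, 0.839, -0.0]
wrist_force: [-0.8, -0.2, -1.8]
opening: 0.0175
```

>>> {"op": "apply_moves", "data": {"moves": [0, 0, 0.15, 0, 0, 0, 0.95, 0, 0, 0.3, 0, 0, 0, 0.95, 0, 0, 0.3, 0, 0, 0, 0.95]}}

```text
time_s: 5.0
eef_pos: [0.5198, 0.1049, 0.0265]
tcp_rot: [0.0, -0.544, 0.839, -0.0]
wrist_force: [0.5, 0.7, -2.3]
opening: 0.0172
```

>>> {"op": "apply_moves", "data": {"moves": [0, 0, 0.1, 0, 0, 0, 0.95, 0, 0, 0.1, 0, 0, 0, 0.95]}}

```text
time_s: 5.2
eef_pos: [0.5199, 0.105, 0.0257]
tcp_rot: [0.0, -0.544, 0.839, -0.0]
wrist_force: [-1.1, 0.1, 2.7]
opening: 0.0171
```

>>> {"op": "apply_moves", "data": {"moves": [0, 0, 0, 0, 0, 0, 0.3, 0, 0, 0, 0, 0, 0, 0.3, 0, 0, 0, 0, 0, 0, 0.3, 0, 0, -5, 0, 0, 0, 0.3, 0, 0, -10, 0, 0, 0, 0.3]}}

```text
time_s: 5.7
eef_pos: [0.5186, 0.1046, 0.1253]
tcp_rot: [-0.002, -0.544, 0.839, 0.001]
wrist_force: [2.5, -0.4, 1.6]
opening: 0.0598
```

```bash
python3 -c "
from h import *
plan((.5237,.2447,.12),148)
c=imaging.get_calibration('wrist')
cv2.imwrite('pics/w3.png',imaging.capture('wrist'))
print(proj(c,(.5237,.2447,.053),True))"
```

```text
t 5.7 pos [0.5186 0.1046 0.1253] yaw 155.87 op 0.0598 F [ 2.5  -0.36  1.63] j [ 11.   2.  -5.  83.  -0. -54.]
shift cm [-12.99   5.26   0.52] rotvec [ 0.003 -0.002  0.137]
(np.float64(390.13735363979794), np.float64(413.5156773268692))
```

View pics/w3.png

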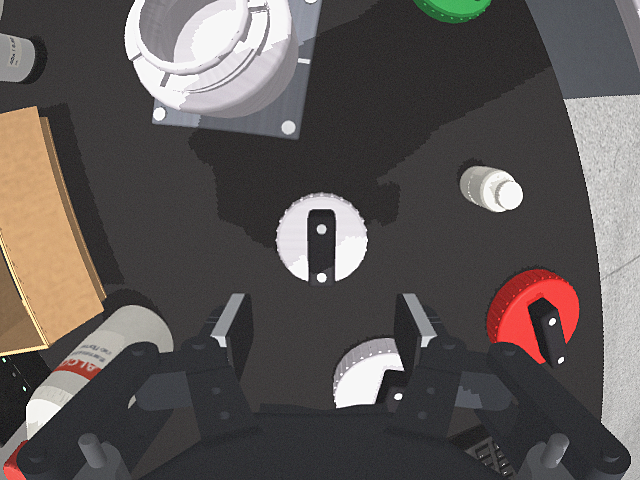

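```bash
python3 -c "
from h import *
a=cv2.imread('pics/w2.png')[0:150,160:345];cv2.imwrite('pics/z2.png',cv2.resize(a,None,fx=4,fy=4,interpolation=cv2.INTER_CUBIC))
a=cv2.imread('pics/w3.png')[0:130,110:310];cv2.imwrite('pics/z3.png',cv2.resize(a,None,fx=4,fy=4,interpolation=cv2.INTER_CUBIC))"
```

```text
(no output)
```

View pics/z2.png

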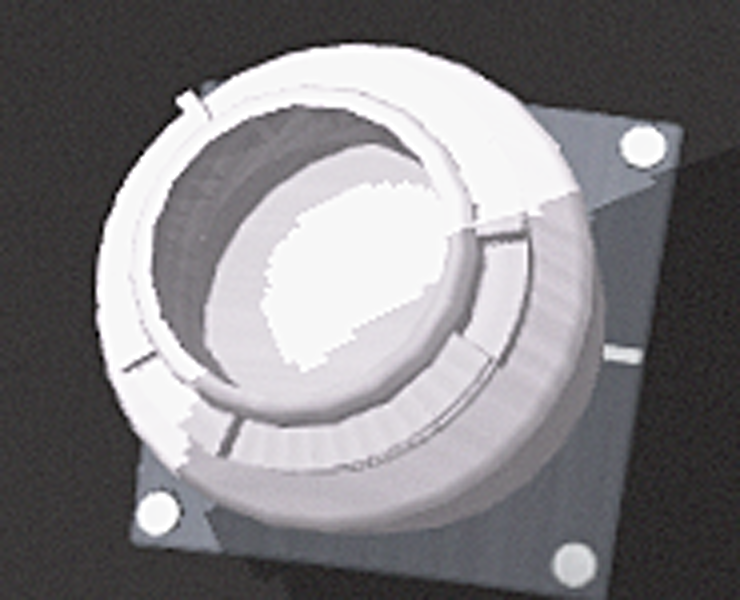

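View pics/z3.png

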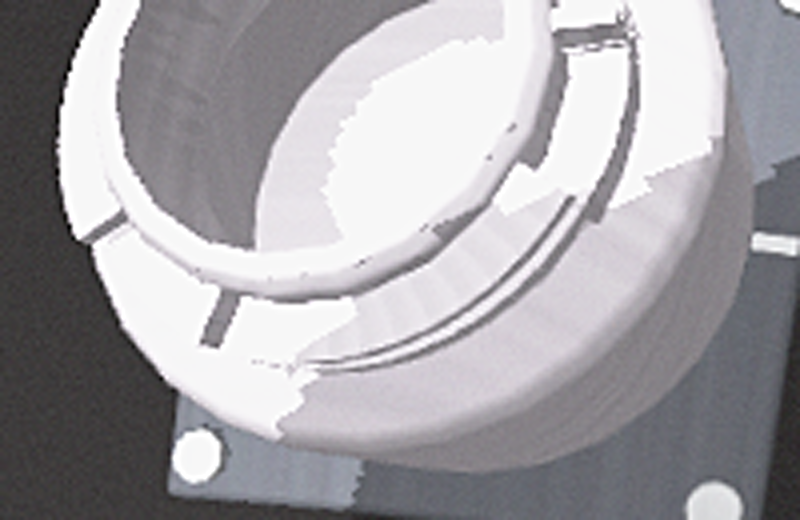

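```bash
cat >> h.py <<'E'
def wcal(pos,yaw):
    yw=np.radians(yaw); T=np.column_stack([[-np.sin(yw),np.cos(yw),0],[np.cos(yw),np.sin(yw),0],[0,0,-1]])
    # tool x = (-sin? ) check: y=(sin t,-cos t), x=(cos t,sin t), t=yaw+90
    M=np.array([[.001,.959,.283],[1,-.001,0],[0,.283,-.959]])
    q=R.from_matrix(T@M).as_quat(); c=imaging.get_calibration('wrist')
    return dict(intrinsics=c['intrinsics'],eye=np.array(pos)+T@[.0722,-.0002,-.1434],rotation=np.array([q[3],q[0],q[1],q[2]]))
E
python3 - <<'E'
from h import *
c2=wcal((.5196,.0921,.1982),155.8); c3=imaging.get_calibration('wrist')
def a(c,U,V,ox,z,n):
    u,v=(U+.5)/4-.5+ox,(V+.5)/4-.5; p=plane(c,u,v,z,True); d=p-np.array([.5213,-.0435,0]); print(n,p.round(4),'ang',round(np.degrees(np.arctan2(d[1],d[0])),1),'r',round(np.hypot(d[0],d[1])*1000,1))
for U,V in [(643,146),(158,513),(574,563)]: a(c2,U,V,160,.012,'bolt')
a(c2,623,354,160,.008,'mark')
for n,U,V,z in [('rib?',185,98,.098),('rib right out',527,230,.094),('rib right in',478,232,.094),('start right out',498,362,.096),('start in',463,333,.097),('rib low out',225,452,.092),('rib low in',236,420,.092),('start low out',122,370,.097),('start low in',155,355,.097)]: a(c2,U,V,160,z,n)
for n,U,V,z in [('rib right out',625,40,.094),('rib right in',560,45,.094),('start right out',577,200,.096),('rib low out',212,345,.092),('rib low in',238,295,.092),('start low out',82,235,.097),('start low in',125,212,.097)]: a(c3,U,V,110,z,'w3 '+n)
E
```

```text
bolt [ 0.4557 -0.0569  0.012 ] ang -168.4 r 67.0
bolt [ 0.5886 -0.0292  0.012 ] ang 12.0 r 68.8
bolt [0.5081 0.0231 0.012 ] ang 101.2 r 67.9
mark [ 0.4791 -0.0154  0.008 ] ang 146.3 r 50.7
rib? [ 0.5291 -0.079   0.098 ] ang -77.5 r 36.4
rib right out [ 0.4875 -0.0308  0.094 ] ang 159.3 r 36.1
rib right in [ 0.4949 -0.034   0.094 ] ang 160.2 r 28.0
start right out [ 0.501  -0.0118  0.096 ] ang 122.6 r 37.6
start in [ 0.5041 -0.0186  0.097 ] ang 124.7 r 30.2
rib low out [ 0.5494 -0.0196  0.092 ] ang 40.4 r 36.9
rib low in [ 0.5453 -0.0237  0.092 ] ang 39.5 r 31.1
start low out [ 0.5585 -0.0404  0.097 ] ang 4.8 r 37.3
start low in [ 0.5522 -0.0398  0.097 ] ang 6.9 r 31.1
w3 rib right out [ 0.4917 -0.0319  0.094 ] ang 158.6 r 31.8
w3 rib right in [ 0.4992 -0.0352  0.094 ] ang 159.4 r 23.6
w3 start right out [ 0.5054 -0.0141  0.096 ] ang 118.4 r 33.4
w3 rib low out [ 0.5571 -0.0221  0.092 ] ang 30.9 r 41.7
w3 rib low in [ 0.551  -0.0264  0.092 ] ang 30.0 r 34.3
w3 start low out [ 0.5661 -0.0448  0.097 ] ang -1.7 r 44.9
w3 start low in [ 0.5592 -0.0441  0.097 ] ang -0.9 r 37.9
```

>>> {"op": "apply_moves", "data": {"moves": [-13, 5.3, 0, 0, 0, 0.137, 0.3, -13, 5.3, 0, 0, 0, 0.137, 0.3, -13, 5.3, 0, 0, 0, 0.137, 0.3, -13, 5.3, 0, 0, 0, 0.137, 0.3, -13, 5.3, 0, 0, 0, 0.137, 0.3]}}

```text
time_s: 6.25
eef_pos: [0.5243, 0.2459, 0.1251]
tcp_rot: [-0.0, -0.486, 0.874, -0.0]
wrist_force: [0.5, -0.3, 0.3]
opening: 0.0598
```

```bash
python3 -c "
from h import *
plan((.5237,.2447,.03),148.3)
c=imaging.get_calibration('wrist')
cv2.imwrite('pics/w4.png',imaging.capture('wrist'))
print(proj(c,(.5237,.2447,.053),True))"
```

```text
t 6.25 pos [0.5243 0.2459 0.1251] yaw 148.13 op 0.0598 F [ 0.54 -0.26  0.29] j [ 25.   8.   2.  84.  -0. -33.]
shift cm [ 0.13 -0.02  9.51] rotvec [ 0.    -0.001 -0.003]
(np.float64(322.3842496849756), np.float64(253.30964458835354))
```

View pics/w4.png

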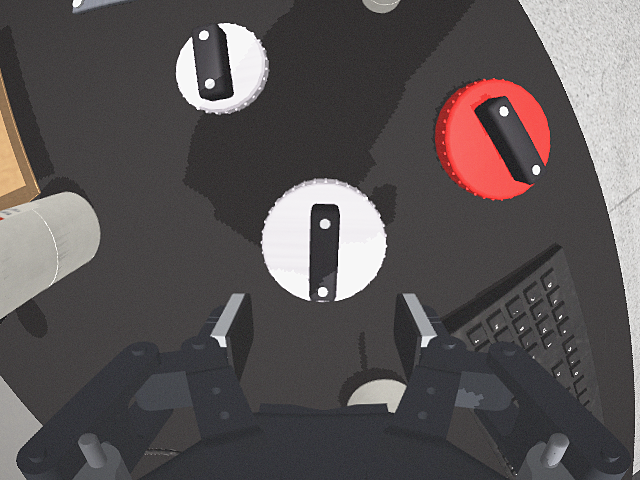

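```bash
python3 -c "
from h import *
c=imaging.get_calibration('wrist')
a=plane(c,324.5,224,.053,True);b=plane(c,322.5,292,.053,True);print((a+b)/2,np.linalg.norm(a-b),np.degrees(np.arctan2(*(b-a)[1::-1])))
plan(((a+b)/2)*[1,1,0]+[0,0,.030],148.3)"
```

```text
[0.52526161 0.24736655 0.053     ] 0.04424531474613909 56.546474744849725
t 6.3 pos [0.5244 0.2451 0.1252] yaw 148.05 op 0.0598 F [1.06 0.66 0.33] j [ 25.   8.   2.  84.  -0. -33.]
shift cm [-0.25  0.05  9.52] rotvec [ 0.    -0.001 -0.004]
```

>>> {"op": "apply_moves", "data": {"moves": [-0.1, 0.02, 5, 0, 0, 0.02, 0.3, -0.1, 0.02, 8.5, 0, 0, 0.02, 0.3, -0.1, 0.02, 9.3, 0, 0, 0.02, 0.3, -0.1, 0.02, 9.3, 0, 0, 0.02, 0.95, -0.1, 0.02, 9.3, 0, 0, 0.02, 0.95]}}

```text
time_s: 6.8
eef_pos: [0.526, 0.246, 0.0346]
tcp_rot: [0.001, -0.476, 0.88, -0.0]
wrist_force: [0.2, -0.7, 0.7]
opening: 0.0315
```

>>> {"op": "apply_moves", "data": {"moves": [0, 0, 0, 0, 0, 0, 0.95, 0, 0, 0, 0, 0, 0, 0.95, 0, 0, 0, 0, 0, 0, 0.95]}}

```text
time_s: 7.1
eef_pos: [0.5263, 0.2465, 0.0351]
tcp_rot: [0.002, -0.476, 0.879, -0.0]
wrist_force: [-0.2, -2.0, 7.0]
opening: 0.0168
```

```bash
python3 -c "
from h import *
plan((.5213,-.0435,.2),142)"
```

```text
t 7.1 pos [0.5263 0.2465 0.0351] yaw 146.86 op 0.0168 F [-0.24 -2.01  6.95] j [ 25.  10.  -6.  74.  -0. -32.]
shift cm [ 24.51 -15.48 -16.53] rotvec [-0.002  0.003  0.085]
```

>>> {"op": "apply_moves", "data": {"moves": [0, 0, 0, 0, 0, 0, 0.65, 0, 0, 0, 0, 0, 0, 0.65, 0, 0, 0.6, 0, 0, 0, 0.65, 0, 0, 0.6, 0, 0, 0, 0.65]}}

```text
time_s: 7.5
eef_pos: [0.5252, 0.2464, 0.0266]
tcp_rot: [0.0, -0.476, 0.879, -0.0]
wrist_force: [1.4, 1.3, 4.1]
opening: 0.03
```

>>> {"op": "apply_moves", "data": {"moves": [0, 0, 0, 0, 0, 0, 0.95, 0, 0, 0, 0, 0, 0, 0.95, 0, 0, 0, 0, 0, 0, 0.95, 0, 0, 0, 0, 0, 0, 0.95]}}

```text
time_s: 7.9
eef_pos: [0.5256, 0.2466, 0.0274]
tcp_rot: [0.001, -0.476, 0.879, 0.0]
wrist_force: [0.4, -0.7, 8.6]
opening: 0.0177
```

```bash
python3 -c "
from h import *
plan((.5213,-.0435,.2),142)"
```

```text
t 7.9 pos [0.5256 0.2466 0.0274] yaw 146.88 op 0.0177 F [ 0.36 -0.72  8.59] j [ 25.  10.  -7.  73.   0. -32.]
shift cm [ 24.5  -15.51 -17.29] rotvec [-0.001  0.002  0.085]
```

>>> {"op": "apply_moves", "data": {"moves": [0, 0, -5, 0, 0, 0, 0.95, 0, 0, -10, 0, 0, 0, 0.95, 0, 0, -15, 0, 0, 0, 0.95, 4, -2.5, -17, 0, 0, 0.085, 0.95, 8, -5, -17, 0, 0, 0.085, 0.95], "squeeze": 60}}

```text
time_s: 8.4
eef_pos: [0.524, 0.1521, 0.1994]
tcp_rot: [0.002, -0.438, 0.899, -0.0]
wrist_force: [0.5, -0.3, -2.7]
opening: 0.0171
```

```bash
python3 -c "
from h import *
plan((.5213,-.0435,.19),142)
cv2.imwrite('pics/w5.png',imaging.capture('wrist'))"
```

```text
t 8.4 pos [0.524  0.1521 0.1994] yaw 142.01 op 0.0171 F [ 0.53 -0.28 -2.69] j [ 16.   4.   5.  91.  -0. -36.]
shift cm [ 15.59 -11.82   0.92] rotvec [-0.003  0.004  0.   ]
```

View pics/w5.png

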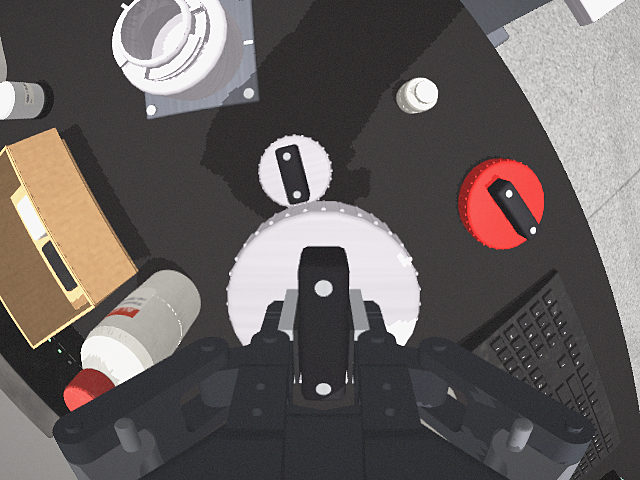

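```bash
python3 -c "
from h import *
c=imaging.get_calibration('wrist');s=sense()
a=plane(c,323,288,s['eef_pos'][2]+.0256,True);b=plane(c,323,389,s['eef_pos'][2]+.0256,True)
print(np.linalg.norm(a-b),rot(s['tcp_rot']).inv().apply((a+b)/2-s['eef_pos']))
plan((.5213,-.0435,.19),142)"
```

```text
0.044411175282136145 [-0.00136958  0.00024743 -0.02560198]
t 8.45 pos [0.5233 0.1454 0.1981] yaw 141.88 op 0.0169 F [ 5.31 -3.7  -1.76] j [ 16.   3.   5.  91.  -0. -36.]
shift cm [ 14.98 -11.5    0.86] rotvec [-0.003 -0.001 -0.002]
```

>>> {"op": "apply_moves", "data": {"moves": [4, -3, 0, 0, 0, 0, 0.95, 8, -6, 0, 0, 0, 0, 0.95, 12, -9.1, 0, 0, 0, 0, 0.95, 15, -11.5, 0, 0, 0, 0, 0.95, 15, -11.5, 0, 0, 0, 0, 0.95]}}

```text
time_s: 8.95
eef_pos: [0.5209, -0.0412, 0.1954]
tcp_rot: [-0.001, -0.436, 0.9, -0.0]
wrist_force: [-0.5, 0.8, -2.6]
opening: 0.017
```

>>> {"op": "apply_moves", "data": {"moves": [0, 0, 0, 0, 0, 0, 0.95, 0, 0, 0, 0, 0, 0, 0.95]}}

```text
time_s: 9.15
eef_pos: [0.5213, -0.0365, 0.1959]
tcp_rot: [-0.0, -0.439, 0.899, 0.0]
wrist_force: [0.5, 0.9, -2.7]
opening: 0.0171
```

```bash
python3 -c "
from h import *
plan((.5213,-.0435,.15),142)
cv2.imwrite('pics/w6.png',imaging.capture('wrist')); plan((.5213,-.0435,.15),142)"
```

```text
t 9.15 pos [ 0.5213 -0.0365  0.1959] yaw 142.03 op 0.0171 F [ 0.48  0.87 -2.72] j [ -4.   1.   2.  91.   0. -56.]
shift cm [ 0.55 -0.44  4.59] rotvec [ 0.001 -0.     0.001]
t 9.2 pos [ 0.5213 -0.0362  0.1961] yaw 142.07 op 0.0166 F [-0.07  0.81 -2.08] j [ -4.   1.   2.  91.   0. -56.]
shift cm [ 0.58 -0.45  4.61] rotvec [ 0.001 -0.     0.001]
```

View pics/w6.png

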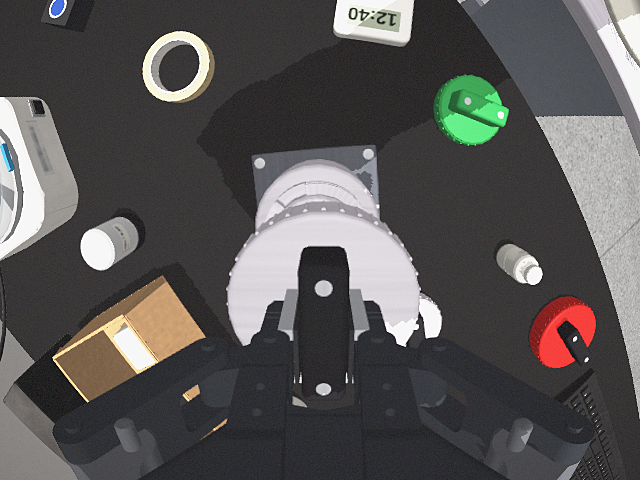

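>>> {"op": "apply_moves", "data": {"moves": [0.66, -0.48, 2, 0, 0, 0, 0.95, 0.66, -0.48, 4, 0, 0, 0, 0.95, 0.66, -0.48, 5.2, 0, 0, 0, 0.95, 0.66, -0.48, 5.2, 0, 0, 0, 0.95]}}

```text
time_s: 9.6
eef_pos: [0.5203, -0.0443, 0.1427]
tcp_rot: [-0.001, -0.439, 0.898, 0.001]
wrist_force: [-0.5, 0.3, -1.6]
opening: 0.0173
```

```bash
python3 -c "
from h import *
plan((.521,-.0443,.13),142)"
```

```text
t 9.6 pos [ 0.5203 -0.0443  0.1427] yaw 142.08 op 0.0173 F [-0.48  0.25 -1.55] j [ -5.   0.  -4.  85.   0. -57.]
shift cm [-0.05 -0.06  1.27] rotvec [ 0.002 -0.002  0.001]
```

>>> {"op": "apply_moves", "data": {"moves": [-0.03, -0.04, 0.6, 0, 0, 0, 0.95, -0.03, -0.04, 1.2, 0, 0, 0, 0.95, -0.03, -0.04, 1.4, 0, 0, 0, 0.95, -0.03, -0.04, 1.4, 0, 0, 0, 0.95]}}

```text
time_s: 10.0
eef_pos: [0.5216, -0.0453, 0.1304]
tcp_rot: [-0.0, -0.438, 0.899, 0.0]
wrist_force: [0.3, 0.2, -1.9]
opening: 0.0168
```

```bash
python3 -c "
from h import *
plan((.521,-.0443,.12),142)"
```

```text
t 10.0 pos [ 0.5216 -0.0453  0.1304] yaw 142.0 op 0.0168 F [ 0.3   0.17 -1.92] j [ -5.   1.  -6.  84.   0. -57.]
shift cm [-0.04  0.1   1.04] rotvec [ 0. -0.  0.]
```

>>> {"op": "apply_moves", "data": {"moves": [-0.02, 0.06, 0.2, 0, 0, 0, 0.95, -0.02, 0.06, 0.4, 0, 0, 0, 0.95, -0.02, 0.06, 0.4, 0, 0, 0, 0.95]}}

```text
time_s: 10.3
eef_pos: [0.5211, -0.0448, 0.1263]
tcp_rot: [-0.0, -0.438, 0.899, 0.0]
wrist_force: [0.1, -0.8, -2.6]
opening: 0.017
```

>>> {"op": "apply_moves", "data": {"moves": [0, 0, 0.15, 0, 0, 0, 0.95, 0, 0, 0.3, 0, 0, 0, 0.95, 0, 0, 0.3, 0, 0, 0, 0.95]}}

```text
time_s: 10.6
eef_pos: [0.5211, -0.0448, 0.1232]
tcp_rot: [-0.0, -0.438, 0.899, 0.0]
wrist_force: [0.1, -0.1, -2.5]
opening: 0.0169
```

>>> {"op": "apply_moves", "data": {"moves": [0, 0, 0.1, 0, 0, 0, 0.95, 0, 0, 0.2, 0, 0, 0, 0.95, 0, 0, 0.2, 0, 0, 0, 0.95]}}

```text
time_s: 10.9
eef_pos: [0.5212, -0.0447, 0.1213]
tcp_rot: [0.0, -0.438, 0.899, 0.0]
wrist_force: [-0.2, 1.0, -2.6]
opening: 0.0168
```

>>> {"op": "apply_moves", "data": {"moves": [0, 0, 0.1, 0, 0, 0, 0.95, 0, 0, 0.1, 0, 0, 0, 0.95]}}

```text
time_s: 11.1
eef_pos: [0.5213, -0.0447, 0.1204]
tcp_rot: [0.0, -0.438, 0.899, 0.0]
wrist_force: [1.5, 0.9, -2.1]
opening: 0.017
```

>>> {"op": "apply_moves", "data": {"moves": [0, 0, 0.1, 0, 0, 0, 0.95, 0, 0, 0.1, 0, 0, 0, 0.95]}}

```text
time_s: 11.3
eef_pos: [0.5214, -0.0447, 0.1199]
tcp_rot: [0.0, -0.438, 0.899, -0.0]
wrist_force: [-0.2, 1.6, 2.1]
opening: 0.0173
```

>>> {"op": "apply_moves", "data": {"moves": [0, 0, -0.04, 0, 0, -0.1, 0.95, 0, 0, -0.08, 0, 0, -0.2, 0.95, 0, 0, -0.12, 0, 0, -0.3, 0.95, 0, 0, -0.12, 0, 0, -0.3, 0.95]}}

```text
time_s: 11.7
eef_pos: [0.5215, -0.0448, 0.1211]
tcp_rot: [0.0, -0.568, 0.823, -0.0]
wrist_force: [-0.1, 0.1, 2.6]
opening: 0.0171
```

```bash
python3 -c "
from h import *
plan((.521,-.0443,.12),142);print(sense()['moment'])"
```

```text
t 11.7 pos [ 0.5215 -0.0448  0.1211] yaw 159.28 op 0.0171 F [-0.14  0.08  2.57] j [ -5.   1.  -7.  83.  -0. -74.]
shift cm [-0.03  0.07  0.11] rotvec [-0.001  0.     0.302]
[0.12854548 0.07082976 0.11413969]
```

>>> {"op": "apply_moves", "data": {"moves": [0, 0, -0.04, 0, 0, -0.1, 0.95, 0, 0, -0.08, 0, 0, -0.2, 0.95, 0, 0, -0.12, 0, 0, -0.3, 0.95, 0, 0, -0.16, 0, 0, -0.4, 0.95, 0, 0, -0.16, 0, 0, -0.4, 0.95]}}

```text
time_s: 12.2
eef_pos: [0.5215, -0.0449, 0.1227]
tcp_rot: [-0.0, 0.72, -0.694, 0.0]
wrist_force: [-0.9, 0.5, 4.4]
opening: 0.0171
```

>>> {"op": "apply_moves", "data": {"moves": [0, 0, -0.04, 0, 0, -0.1, 0.95, 0, 0, -0.08, 0, 0, -0.2, 0.95, 0, 0, -0.12, 0, 0, -0.3, 0.95, 0, 0, -0.16, 0, 0, -0.4, 0.95, 0, 0, -0.16, 0, 0, -0.4, 0.95]}}

```text
time_s: 12.7
eef_pos: [0.5216, -0.0449, 0.1243]
tcp_rot: [-0.0, 0.843, -0.538, 0.0]
wrist_force: [0.3, -0.4, 5.3]
opening: 0.0169
```

```bash
python3 -c "
from h import *
plan((.521,-.0443,.12),142);print(sense()['moment'])
cv2.imwrite('pics/w7.png',imaging.capture('wrist'))"
```

```text
t 12.7 pos [ 0.5216 -0.0449  0.1243] yaw -155.14 op 0.0169 F [ 0.33 -0.37  5.28] j [  -5.    1.   -6.   83.   -0. -120.]
shift cm [-0.08  0.03  0.43] rotvec [-1.000e-03 -0.000e+00  1.097e+00]
[ 0.15387423 -0.00421466 -0.00144325]
```

View pics/w7.png

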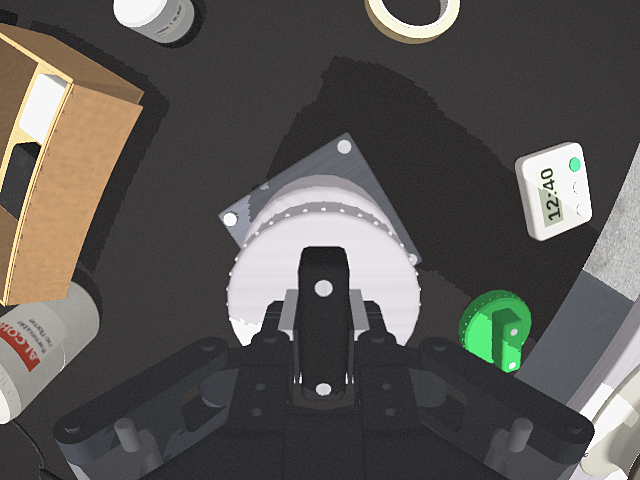

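>>> {"op": "apply_moves", "data": {"moves": [0, 0, -0.04, 0, 0, -0.1, 0.95, 0, 0, -0.08, 0, 0, -0.2, 0.95, 0, 0, -0.08, 0, 0, -0.2, 0.95]}}

```text
time_s: 13.05
eef_pos: [0.5215, -0.0447, 0.1249]
tcp_rot: [-0.0, 0.892, -0.452, 0.0]
wrist_force: [1.1, 1.1, 3.6]
opening: 0.0172
```

>>> {"op": "apply_moves", "data": {"moves": [0, 0, -0.01, 0, 0, -0.08, 0.95, 0, 0, -0.01, 0, 0, -0.08, 0.95]}}

```text
time_s: 13.25
eef_pos: [0.5215, -0.0447, 0.1247]
tcp_rot: [-0.0, 0.909, -0.416, 0.0]
wrist_force: [3.1, 2.6, 0.9]
opening: 0.0173
```

>>> {"op": "apply_moves", "data": {"moves": [0, 0, 0, 0, 0, -0.06, 0.95, 0, 0, 0, 0, 0, -0.06, 0.95]}}

```text
time_s: 13.45
eef_pos: [0.5212, -0.0445, 0.1244]
tcp_rot: [-0.0, 0.921, -0.389, -0.0]
wrist_force: [3.0, 4.2, -1.8]
opening: 0.0172
```

>>> {"op": "apply_moves", "data": {"moves": [0, 0, 0, 0, 0, -0.08, 0.95, 0, 0, 0.1, 0, 0, -0.08, 0.95, 0, 0, 0.2, 0, 0, -0.08, 0.95]}}

```text
time_s: 13.75
eef_pos: [0.5213, -0.0446, 0.1227]
tcp_rot: [-0.0, 0.936, -0.352, -0.0]
wrist_force: [3.5, 2.9, 1.4]
opening: 0.0169
```

```bash
python3 -c "
from h import *
plan((.521,-.0443,.12),142);print(sense()['moment'])"
```

```text
t 13.75 pos [ 0.5213 -0.0446  0.1227] yaw -131.18 op 0.0169 F [3.48 2.92 1.41] j [  -5.    1.   -7.   83.    0. -144.]
shift cm [-0.04 -0.    0.27] rotvec [-0.     0.     1.515]
[ 0.76618566 -0.89696968 -0.01385146]
```

>>> {"op": "apply_moves", "data": {"moves": [0, -0.08, 0, 0, 0, 0, 0.95, 0, -0.08, 0.1, 0, 0, 0, 0.95, 0, -0.08, 0.2, 0, 0, 0, 0.95]}}

```text
time_s: 14.05
eef_pos: [0.5216, -0.0443, 0.1206]
tcp_rot: [0.0, 0.937, -0.35, -0.0]
wrist_force: [1.7, 1.2, -1.0]
opening: 0.0169
```

```bash
python3 -c "
from h import *
plan((.521,-.0443,.12),142);print(sense()['moment'])"
```

```text
t 14.05 pos [ 0.5216 -0.0443  0.1206] yaw -130.98 op 0.0169 F [ 1.69  1.24 -1.02] j [  -5.    1.   -7.   83.   -0. -144.]
shift cm [-0.04  0.04  0.06] rotvec [ 1.000e-03 -0.000e+00  1.519e+00]
[ 0.27652037 -0.44265979 -0.01546005]
```

>>> {"op": "apply_moves", "data": {"moves": [0, -0.05, 0.1, 0, 0, 0, 0.95, 0, -0.05, 0.25, 0, 0, 0, 0.95, 0, -0.05, 0.25, 0, 0, 0, 0.95]}}

```text
time_s: 14.35
eef_pos: [0.5217, -0.0439, 0.1178]
tcp_rot: [0.0, 0.937, -0.35, -0.0]
wrist_force: [0.8, 0.4, -2.4]
opening: 0.0169
```

>>> {"op": "apply_moves", "data": {"moves": [0, 0, 0.1, 0, 0, 0, 0.95, 0, 0, 0.1, 0, 0, 0, 0.95]}}

```text
time_s: 14.55
eef_pos: [0.5218, -0.0439, 0.117]
tcp_rot: [0.0, 0.937, -0.35, -0.0]
wrist_force: [0.4, 0.0, -1.5]
opening: 0.017
```

>>> {"op": "apply_moves", "data": {"moves": [0, 0, 0.1, 0, 0, 0, 0.95, 0, 0, 0.1, 0, 0, 0, 0.95]}}

```text
time_s: 14.75
eef_pos: [0.522, -0.0439, 0.1168]
tcp_rot: [0.0, 0.937, -0.35, 0.0]
wrist_force: [-2.6, -0.1, 3.8]
opening: 0.017
```

```bash
python3 -c "
from h import *
plan((.521,-.0443,.12),142);print(sense()['moment'])"
```

```text
t 14.75 pos [ 0.522  -0.0439  0.1168] yaw -130.91 op 0.017 F [-2.63 -0.12  3.76] j [  -5.    1.   -7.   82.   -0. -144.]
shift cm [-0.05  0.09 -0.32] rotvec [-0.   -0.    1.52]
[ 0.03331182  0.51133868 -0.04989842]
```

>>> {"op": "apply_moves", "data": {"moves": [0, 0.01, 0, 0, 0, 0.1, 0.95, -0.01, 0.01, 0.04, 0, 0, 0.2, 0.95, -0.02, 0.02, 0.08, 0, 0, 0.3, 0.95, -0.03, 0.03, 0.12, 0, 0, 0.4, 0.95, -0.03, 0.03, 0.12, 0, 0, 0.4, 0.95], "squeeze": 70}}

```text
time_s: 15.25
eef_pos: [0.5221, -0.0439, 0.116]
tcp_rot: [-0.0, 0.848, -0.53, 0.001]
wrist_force: [0.4, 0.2, 5.8]
opening: 0.0168
```

```bash
python3 -c "
from h import *
plan((.521,-.0443,.12),142);print(sense()['moment'])"
```

```text
t 15.25 pos [ 0.5221 -0.0439  0.116 ] yaw -154.03 op 0.0168 F [0.44 0.22 5.81] j [  -5.    1.   -7.   82.    0. -121.]
shift cm [-0.01  0.12 -0.4 ] rotvec [-0.002  0.     1.116]
[ 0.18190487  0.05498163 -0.01760362]
```

>>> {"op": "apply_moves", "data": {"moves": [-0.01, 0.01, 0.04, 0, 0, 0.1, 0.95, -0.01, 0.01, 0.08, 0, 0, 0.2, 0.95, -0.02, 0.01, 0.12, 0, 0, 0.3, 0.95, -0.03, 0.02, 0.16, 0, 0, 0.4, 0.95, -0.03, 0.02, 0.16, 0, 0, 0.4, 0.95]}}

```text
time_s: 15.75
eef_pos: [0.5219, -0.0437, 0.1145]
tcp_rot: [-0.001, 0.726, -0.688, 0.001]
wrist_force: [-0.2, -0.5, 3.8]
opening: 0.0169
```

```bash
python3 -c "
from h import *
plan((.521,-.0443,.12),142);print(sense()['moment'])"
```

```text
t 15.75 pos [ 0.5219 -0.0437  0.1145] yaw -176.95 op 0.0169 F [-0.16 -0.47  3.76] j [ -5.   1.  -7.  82.   0. -98.]
shift cm [ 0.05  0.09 -0.55] rotvec [-0.002  0.     0.716]
[ 0.1038392  -0.07615414 -0.13919373]
```

>>> {"op": "apply_moves", "data": {"moves": [-0.01, 0.01, 0.04, 0, 0, 0.1, 0.95, -0.01, 0.01, 0.08, 0, 0, 0.2, 0.95, -0.02, 0.01, 0.12, 0, 0, 0.3, 0.95, -0.03, 0.02, 0.16, 0, 0, 0.4, 0.95, -0.03, 0.02, 0.16, 0, 0, 0.4, 0.95]}}

```text
time_s: 16.25
eef_pos: [0.5217, -0.0434, 0.1128]
tcp_rot: [0.001, -0.574, 0.819, -0.001]
wrist_force: [0.0, 0.3, 6.0]
opening: 0.0167
```

```bash
python3 -c "
from h import *
plan((.521,-.0443,.12),142);print(sense()['moment'])"
```

```text
t 16.25 pos [ 0.5217 -0.0434  0.1128] yaw 160.13 op 0.0167 F [0.01 0.27 5.99] j [ -5.   1.  -8.  82.   0. -75.]
shift cm [ 0.1   0.03 -0.72] rotvec [-0.002  0.001  0.316]
[ 0.09579384  0.03089327 -0.15339859]
```

>>> {"op": "apply_moves", "data": {"moves": [-0.01, 0.01, 0.04, 0, 0, 0.1, 0.95, -0.01, 0.01, 0.08, 0, 0, 0.2, 0.95, -0.01, 0.01, 0.1, 0, 0, 0.25, 0.95, -0.01, 0.01, 0.1, 0, 0, 0.25, 0.95]}}

```text
time_s: 16.65
eef_pos: [0.5216, -0.0433, 0.1118]
tcp_rot: [0.001, -0.469, 0.883, -0.0]
wrist_force: [0.0, 0.2, 5.2]
opening: 0.017
```

```bash
python3 -c "
from h import *
plan((.521,-.0443,.12),142);print(sense()['moment'])"
```

```text
t 16.65 pos [ 0.5216 -0.0433  0.1118] yaw 145.9 op 0.017 F [0.05 0.22 5.21] j [ -5.   1.  -8.  82.   0. -61.]
shift cm [ 0.12 -0.01 -0.82] rotvec [-0.002  0.001  0.068]
[ 0.12797731 -0.03015271 -0.15282968]
```

>>> {"op": "apply_moves", "data": {"moves": [0, 0, 0.02, 0, 0, 0.06, 0.95, 0, 0, 0.04, 0, 0, 0.12, 0.95, 0, 0, 0.04, 0, 0, 0.12, 0.95]}}

```text
time_s: 16.95
eef_pos: [0.5216, -0.0433, 0.1114]
tcp_rot: [0.001, -0.415, 0.91, -0.0]
wrist_force: [-0.2, -0.8, 4.0]
opening: 0.0167
```

```bash
python3 -c "
from h import *
plan((.521,-.0443,.12),142);print(sense()['moment'])"
```

```text
t 16.95 pos [ 0.5216 -0.0433  0.1114] yaw 139.04 op 0.0167 F [-0.16 -0.8   4.03] j [ -5.   1.  -8.  82.  -0. -54.]
shift cm [ 0.11 -0.02 -0.86] rotvec [-0.002  0.001 -0.052]
[ 0.01188751  0.0369702  -0.08956012]
```

>>> {"op": "apply_moves", "data": {"moves": [0, 0, 0.02, 0, 0, 0.06, 0.95, 0, 0, 0.03, 0, 0, 0.12, 0.95, 0, 0, 0.03, 0, 0, 0.12, 0.95]}}

```text
time_s: 17.25
eef_pos: [0.5218, -0.0429, 0.1113]
tcp_rot: [0.001, -0.361, 0.932, -0.0]
wrist_force: [-0.5, 1.4, 6.9]
opening: 0.0166
```

```bash
python3 -c "
from h import *
plan((.521,-.0443,.12),142);print(sense()['moment'])"
```

```text
t 17.25 pos [ 0.5218 -0.0429  0.1113] yaw 132.35 op 0.0166 F [-0.52  1.45  6.92] j [ -5.   1.  -8.  82.   0. -47.]
shift cm [ 0.15 -0.05 -0.87] rotvec [-0.001  0.002 -0.168]
[ 0.33497755 -0.09105916  1.90684792]
```

>>> {"op": "apply_moves", "data": {"moves": [0, 0, 0, 0, 0, 0.04, 0.95, 0, 0, 0, 0, 0, 0.04, 0.95]}}

```text
time_s: 17.45
eef_pos: [0.5218, -0.0429, 0.1114]
tcp_rot: [0.001, -0.344, 0.939, -0.0]
wrist_force: [-1.1, 0.7, 6.8]
opening: 0.017
```

```bash
python3 -c "
from h import *
plan((.521,-.0443,.12),142);print(sense()['moment'])
cv2.imwrite('pics/w8.png',imaging.capture('wrist'));cv2.imwrite('pics/s8.png',imaging.capture('scene')[180:360,180:420].repeat(3,0).repeat(3,1))"
```

```text
t 17.45 pos [ 0.5218 -0.0429  0.1114] yaw 130.19 op 0.017 F [-1.15  0.71  6.84] j [ -5.   1.  -8.  82.   0. -45.]
shift cm [ 0.15 -0.06 -0.86] rotvec [-0.002  0.002 -0.206]
[0.17046536 0.00662651 2.87638527]
```

View pics/w8.png

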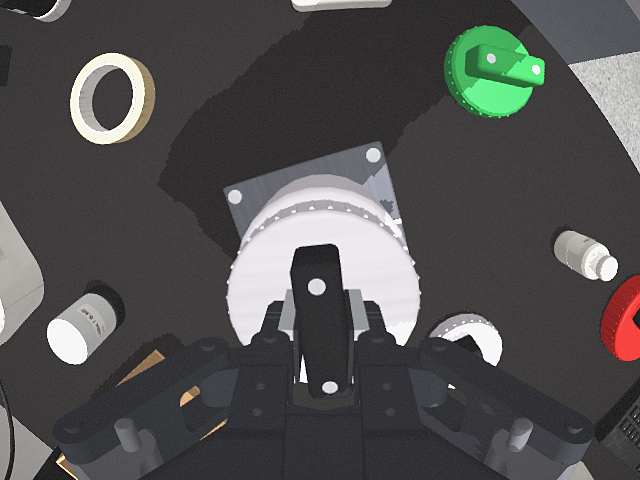

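View pics/s8.png

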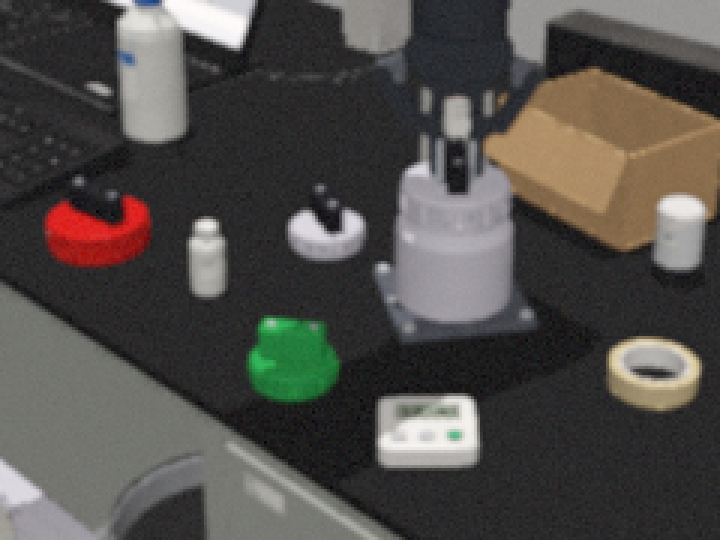

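>>> {"op": "apply_moves", "data": {"moves": [0, 0, 0, 0, 0, -0.03, 0.95, 0, 0, 0, 0, 0, -0.03, 0.6, 0, 0, 0, 0, 0, -0.03, 0.4, 0, 0, 0, 0, 0, -0.03, 0.3, 0, 0, 0, 0, 0, -0.03, 0.3]}}

```text
time_s: 18.05
eef_pos: [0.5209, -0.0434, 0.11]
tcp_rot: [-0.0, -0.356, 0.935, 0.0]
wrist_force: [0.7, -0.0, 0.2]
opening: 0.06
```

>>> {"op": "apply_moves", "data": {"moves": [0, 0, -2, 0, 0, 0, 0.3, 0, 0, -5, 0, 0, 0, 0.3, 0, 0, -9, 0, 0, 0, 0.3, 0, 0, -9, 0, 0, 0, 0.3, 0, 0, -9, 0, 0, 0, 0.3]}}

```text
time_s: 18.55
eef_pos: [0.5215, -0.0434, 0.2008]
tcp_rot: [0.001, -0.356, 0.935, -0.0]
wrist_force: [-0.8, 0.3, -0.7]
opening: 0.0597
```

```bash
python3 -c "
from h import *
plan((.521,-.0443,.12),142)
c=imaging.get_calibration('wrist')
cv2.imwrite('pics/w9.png',imaging.capture('wrist'))"
```

```text
t 18.55 pos [ 0.5215 -0.0434  0.2008] yaw 131.66 op 0.0597 F [-0.82  0.27 -0.69] j [ -5.   1.   2.  91.  -0. -46.]
shift cm [ 0.11 -0.02  8.08] rotvec [-0.001  0.001 -0.18 ]
```

View pics/w9.png

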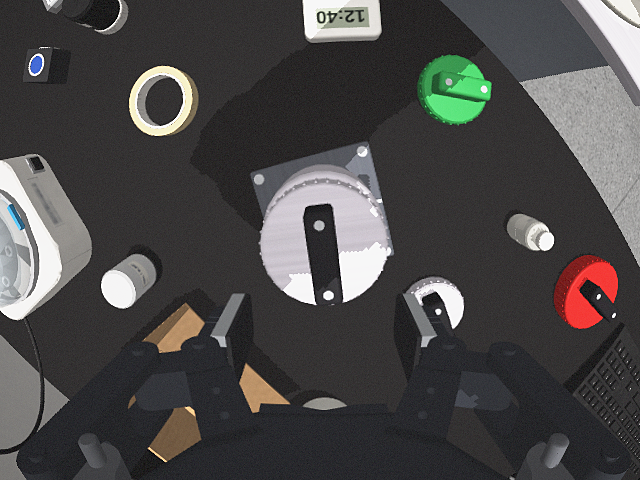

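```bash
python3 -c "
from h import *
c=imaging.get_calibration('wrist')
a=plane(c,319,225,.137,True);b=plane(c,329,296,.137,True);print((a+b)/2,np.linalg.norm(a-b),np.degrees(np.arctan2(*(b-a)[1::-1])))
s=imaging.capture('scene');cv2.imwrite('pics/s9.png',cv2.resize(s[215:305,280:380],None,fx=6,fy=6,interpolation=cv2.INTER_CUBIC))
cs=imaging.get_calibration('scene')
for z in (.084,.111,.137): print(z,[ (np.array(proj(cs,(.5214,-.0435,z)))-[280,215])*6])
print([((np.array(proj(cs,p))-[280,215])*6).round(0) for p in (a,b)])
"
```

```text
[ 0.52099472 -0.04222006  0.137     ] 0.04475046249615855 49.35111684373874
0.084 [array([312.39593437, 207.22920328])]
0.111 [array([314.08349836, 145.90871543])]
0.137 [array([315.74112116,  85.67619117])]
[array([320., 109.]), array([306.,  62.])]
```

View pics/s9.png

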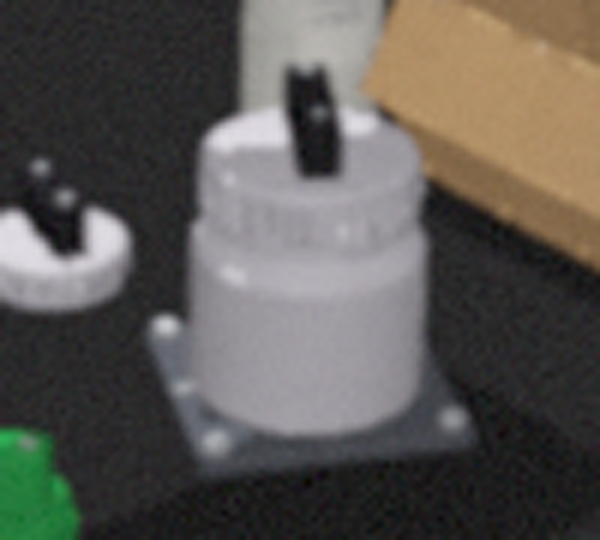

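```bash
python3 -c "
from rig import manip; print(manip.job_done())"
```

```text
the job is handed in; nothing more can be done
None
```

The large lid is screwed fully home on the pot, and the small lid lies flat, knob up, on the free worktop at about (0.52, 0.105). I handed the job in at about 18.6 s, with the gripper open and clear above the pot.

- **Seating:** The large lid was set on the ridges with its origin about 92.5 mm above the pot's. Turned backward, it climbed and then came free after about 82°. I lowered it into the gaps at about 87°, where it bottomed at about 89.4 mm (89.6 mm expected).
- **Screwing home:** Turned forward about 97°, it sank to about 84 mm, where the ribs stopped it. The turning moment there rose from about 0.1 to 2.9 N m. The knob slipped about 7° in the jaws in the last push against the stop.
- **Last checks:** The wrist and scene pictures agree to within about 1.5 mm on the lid being level at full-home height and centred on the pot. The look-alikes and other things in view looked to be standing where they were; I did not measure them again.
- **Disagreement:** One wrist picture gave thread angles that did not match, because the arm was still moving, so I used the still picture instead. My first grip on the large lid was too high, so I gripped it again about 7 mm lower before lifting.

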